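# Silence the chiming table clock

## Robot

A 6-joint arm with a two-finger parallel gripper is mounted at the origin on the work surface. World frame = base frame: x ahead of the robot, y to its left, z up, the work surface at z = 0. Lengths are in m, angles in degrees, forces in N, time in s.
With the tool pointing down it reaches from about 0.4 to 0.825 m from the base axis. Payload 7 kg.
Tool frame: the origin (TCP) lies between the finger pads, 19 mm behind the fingertips; this is the grasp point; z points along the fingers, y is the line along which they close (so a half turn about z gives the same grasp; the last joint's range is limited). The gripper opens to 88 mm and grips with 3 to 60 N. Pads are 19 mm wide; open, the fingers measure 130 mm over their backs; the gripper's body (78 mm by 193 mm) begins 47 mm behind the grasp point.
Start: joints at [80.163, 20.546, 0.682, 0, -70.136, -16.507], TCP at [0.3, 0.605, 0.245] pointing down, gripper open.
Joint ranges: [-176.03, 176.03], [-82.01, 121.73], [-58.28, 71.71], [-173.87, 95.51], [-174.79, -0.11], [-173.66, 173.66]. Speed limits (degrees/s): [136.94, 136.94, 172.46, 180, 180, 180].

## Interface

Orientations are given as [roll, pitch, yaw] about the fixed x, y, z axes, in that order (R = Rz(yaw) Ry(pitch) Rx(roll)).
In Python, from plant import get_obs, snapshot, close_job, spot_in, spot_point gives the robot as it stands.
- The arm moves only by the tool play_rows, never from a script. Its argument "plan" is a list of rows, each a list of 6 numbers: the shift along the tool's x, y, z in cm, then the turn, a rotation vector about the tool's x, y, z in degrees. A call has 1 to 20 rows; each row shifts and turns the commanded pose from where the row before left it, along the tool's axes as they then stand; what a row does not reach is not made up. A row lasts 1/12 s, in which the tool goes at most 41.7 mm and 7.16 degrees, less where a joint would pass 70% of its speed; a pose out of reach is approached as far as the arm can. A call is refused whole if a number of a shift passes 4.17 or a number of a turn 7.16, either way. A call with a gripper value outside its range is refused whole. "grip" is the finger opening in cm, from 0 to 8.76, set as the call begins (left out, the last holds). The fingers move at their own pace and stop on an object; the grip force is fixed at half the most. Time passes only in rows, so rows that do not move let the fingers close. It gives the time, the measured TCP pose, the force, the opening and the grip force at its end, in the units of the state.
- get_obs(): the state, without advancing time (a new reading comes with each control period).
- snapshot(name): name is "scene" or "side" or "wrist"; returns a dict with "frame" (384x512x3 uint8, red, green, blue), "fx", "fy", "cx", "cy" (pixels), "position" and "attitude" of the camera in the world. Camera axes: x right, y down, z forward; pixel columns grow to the right and rows downward; lengths in m; the calibration is good to about 2 mm. A picture is of the moment at which its call begins. There is no depth.
- close_job(): hands the job in; it is judged then, once.
Trained networks look in the newest picture that a camera, given by its name, has taken for a name from the list of things; names that differ only in an ending like _2 or _b are one class to them, and where a whole thing is asked for, a point or a joint stands for the part that bears it (a point fixed in the world has none). Each returns a list of dicts, best first, with "score" (0 to 1); they miss things now and then, are a little off and sometimes report something else, mostly with a low value. They report only what shows in the picture. A call takes as long as a camera call.
- spot_in(camera, thing): "position" ([x, y, z] in m, in world coordinates, good to about 4 mm: the middle of the surface that is visible of it).
- spot_point(camera, thing): "position" ([x, y, z] in m, in world coordinates, good to about 4 mm: a listed point, or the origin of a listed thing).
The state is a dict: "clock": time; "joint_pos": joint angles; "qvel": joint speeds; "tau": joint torques, N m; "tool_pos": TCP position; "orientation": TCP orientation; "force": force on the tool from outside, world axes, zero at the start; "moment": the same for the moment, N m; "opening": finger opening in m; "gripper_force": force on a finger pad.
Only numpy, scipy, OpenCV 4.12 (cv2) and the standard library are available. Lean on these libraries where they do the work, as an engineer would, in place of code of your own. Each camera call takes 0.05 s, during which the arm holds its last target. There are 200 camera calls.

## Task

The alarm of the wooden table clock is chiming. With the fingertips, press the long bar on top of the clock fully down and let it come up again, then press the small round key beside it the same way to switch the alarm off. Press gently, leave the slim crosswise key unpressed, neither shift nor lift the clock or the things standing round it, and finish with the hand drawn back well clear of the clock.

Things in the scene. Friction and masses are not known exactly. Their poses are not given: they have to be found in the camera images.
- clock: Loose table clock of dark wood, about 0.8 kg: case 84 mm (x) by 250 mm (y) on a plinth 100 x 270 mm, flat top 96 mm above its underside. Origin: centre of the underside; z up; the round white dial (66 mm) with brass rim is on the -x face. Three brass keys stand 10 mm proud in a row along y on the flat top. It may stand facing any way on the table. Pushed sideways it slides.
- bar_top (a point): Centre of the top face of the long bar, the largest brass key, 28 mm (x) by 80 mm (y), at the middle of the clock's top (clock frame 0, 0, 106 mm when up). Its axes are the clock's axes.
- round_top (a point): Centre of the top face of the round brass key, diameter 28 mm, at clock frame 0, +85, 106 mm when up (on the left of the bar when one faces the dial). Its axes are the clock's.
- slim_top (a point): Centre of the top face of the slim crosswise brass key, 50 mm (x) by 10 mm (y), at clock frame 0, -85, 106 mm when up (on the right of the bar when one faces the dial). Not to be pressed.
- long_bar (a joint): Travel of the long bar in m: 0 up, 0.005 fully down. Spring: starts to move at 1.5 N, fully down at 4 N, comes up by itself.
- round_key (a joint): Travel of the round key in m: 0 up, 0.005 fully down. Spring as the long bar.
- slim_key (a joint): Travel of the slim key in m: 0 up, 0.005 fully down. Spring as the long bar.
- figurine: Loose dark seated statuette with crossed legs on a round terracotta foot of 68 mm, about 82 mm across the knees (y), 110 mm tall. Origin: centre of the underside. A bystander.
- dish: Loose white bowl, 90 mm across, 35 mm tall. Origin: centre of the underside. A bystander.
- handset: Loose black remote handset lying flat, 45 mm (x) by 150 mm (y), 16 mm thick, with grey raised dots. Origin: centre of the underside. A bystander.
- coaster: Loose cork coaster, 92 mm across, 9 mm thick. Origin: centre of the underside. A bystander.

How it is judged:
By the outcome, as a careful person would: the job done as asked, in the order asked, and still so for the second after the job is handed in, with the robot touching nothing.
It also fails if it takes over 38 s, if anything falls off the work surface, if the arm or the gripper's body presses on something with over 40 N, if the wrist force passes 120 N, or if a joint passes its speed limit or range.

## Working session

There is one attempt and no reset: what is moved stays moved. The work goes in short steps, Python scripts to look and compute and a tool call to move; the robot and the scene stay as the last step left them, time stands still between calls to the robot, and variables do not carry over. Pictures are saved under pics/ and viewed, at most 10 in all, crops included, and the job is handed in when it is done.

Besides the shell and the picture viewer there is one more tool, called after ">>>" by a JSON object that holds its "op" and its "data", one argument or row to a line. play_rows: Moves the arm, as the interface text tells. Its arguments: {"type":"object","properties":{"plan":{"type":"array","items":{"type":"array","items":{"type":"number"}}},"grip":{"type":"number"}},"required":["plan"]}

```bash
mkdir -p pics; python3 - <<'E'
from plant import *
import cv2,numpy as np
o=get_obs();print({k:np.round(o[k],3) for k in('clock','tool_pos','orientation','force','opening')})
for c in('scene','side','wrist'):
    s=snapshot(c);cv2.imwrite(f'pics/{c}0.png',s['frame'][:,:,::-1]);print(c,np.round(s['position'],3),s['fx'])
    for t in('bar_top','round_top','slim_top','clock','figurine','dish','handset','coaster'):
        print(t,[(np.round(d['position'],3).tolist(),round(d['score'],2)) for d in spot_point(c,t)[:2]])
E
```

```text
{'clock': np.float64(0.0), 'tool_pos': array([0.299, 0.604, 0.244]), 'orientation': array([ 1.79906e+02, -7.00000e-03, -2.63530e+01]), 'force': array([-0.03 , -0.505,  0.801]), 'opening': np.float64(0.088)}
scene [1.249 0.13  0.647] 379.61114611810086
bar_top [([0.553, 0.163, 0.107], 0.63), ([0.554, 0.165, -0.001], 0.49)]
round_top [([0.515, 0.088, 0.108], 0.57)]
slim_top [([0.595, 0.241, 0.11], 0.52)]
clock [([0.552, 0.167, -0.003], 0.71)]
figurine [([0.694, 0.172, 0.003], 0.73), ([0.553, 0.165, -0.002], 0.33)]
dish [([0.417, 0.184, 0.001], 0.83)]
handset [([0.48, 0.331, -0.0], 0.67)]
coaster [([0.666, 0.355, -0.0], 0.68), ([0.552, 0.164, -0.003], 0.55)]
side [0.167 0.49  0.625] 376.5367874888675
bar_top [([0.555, 0.166, 0.111], 0.67)]
round_top [([0.51, 0.093, 0.101], 0.52)]
slim_top [([0.594, 0.238, 0.103], 0.67)]
clock [([0.548, 0.164, 0.003], 0.57)]
figurine [([0.695, 0.171, -0.001], 0.78)]
dish [([0.42, 0.185, 0.003], 0.94), ([0.514, 0.09, 0.102], 0.64)]
handset [([0.478, 0.332, 0.004], 0.73)]
coaster [([0.664, 0.358, -0.001], 0.57)]
wrist [0.365 0.572 0.385] 293.5089163373901
bar_top []
round_top []
slim_top []
clock []
figurine []
dish []
handset []
coaster []
```

View pics/scene0.png

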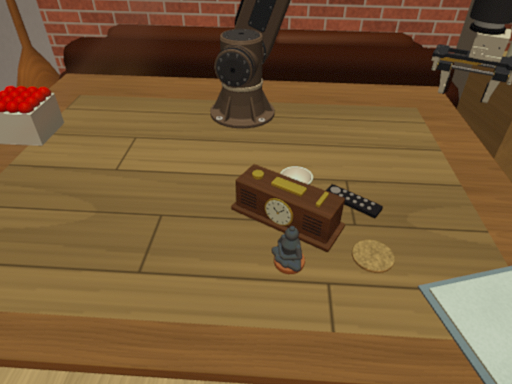

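View pics/side0.png

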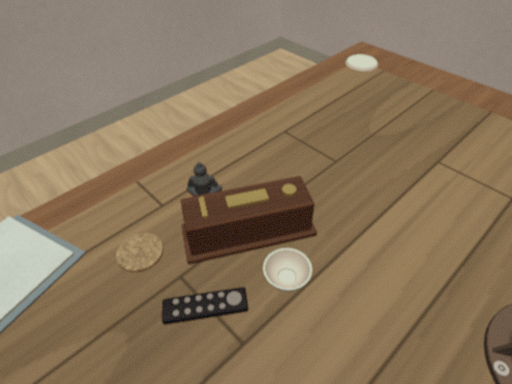

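The scene picture shows the clock centred near (290,205). Its keys are at (258,174) round, (289,187) bar and (322,199) slim, which agrees with the detections. The side picture agrees too, with the round key at (289,188), the bar at (247,198) and the slim key at (203,206). Clock yaw is about 151° and the tool is already nearly aligned, so I'll move over the bar with the fingers closed.

>>> {"op": "play_rows", "data": {
  "plan": [
    [1.0,0.7,0,0,0,0],
    [2.2,1.4,0,0,0,0],
    [2.2,1.5,0,0,0,0],
    [2.2,1.5,0,0,0,0],
    [2.2,1.5,0,0,0,0],
    [2.2,1.5,0,0,0,0],
    [2.2,1.5,0,0,0,0],
    [2.2,1.5,0,0,0,0],
    [2.2,1.5,0,0,0,0],
    [2.2,1.5,0,0,0,0],
    [2.2,1.5,0,0,0,0],
    [2.2,1.5,0,0,0,0],
    [2.2,1.5,0,0,0,0],
    [2.2,1.5,0,0,0,0],
    [2.2,1.4,0,0,0,0],
    [2.2,1.4,0,0,0,0],
    [2.2,1.4,0,0,0,0],
    [2.2,1.4,0,0,0,0],
    [2.2,1.0,0,0,0,0],
    [1.5,0.3,0,0,0,0]
  ],
  "grip": 0
}}

```text
clock: 3.02
tool_pos: [0.5575, 0.1735, 0.2457]
orientation: [-180.0, -0.0, -26.4]
force: [-0.0, 0.7, -0.5]
opening: 0.0006
gripper_force: 0.0
```

>>> {"op": "play_rows", "data": {
  "plan": [
    [0.4,0,0,0,0,1.2],
    [0,0,0,0,0,1.2],
    [0,0,0,0,0,0],
    [0,0,0,0,0,0]
  ]
}}

```text
clock: 3.35
tool_pos: [0.56, 0.1746, 0.2454]
orientation: [-180.0, 0.0, -28.7]
force: [-0.6, -0.3, -0.4]
opening: 0.0003
gripper_force: 0.0
```

```bash
cat > h.py <<'E'
from plant import *
import cv2,numpy as np
from scipy.spatial.transform import Rotation as R
def st():
    o=get_obs();print({k:np.round(o[k],4).tolist() for k in('clock','tool_pos','orientation','force','opening')});return o
def look(tag,cams):
    for c in cams:
        s=snapshot(c);cv2.imwrite(f'pics/{c}{tag}.png',s['frame'][:,:,::-1])
        print(c,[(t,np.round(d['position'],4).tolist(),round(d['score'],2)) for t in('bar_top','round_top','slim_top') for d in spot_point(c,t)[:1]])
E
python3 - <<'E'
from h import *
o=st()
for k in range(3): look(f'1{k}',('wrist','scene','side'))
E
```

```text
{'clock': 3.35, 'tool_pos': [0.56, 0.1746, 0.2454], 'orientation': [-179.9983, 0.0108, -28.7232], 'force': [-0.5958, -0.3102, -0.435], 'opening': 0.0003}
wrist [('bar_top', [0.5522, 0.1625, 0.1099], 0.61), ('round_top', [0.5076, 0.0881, 0.1048], 0.61), ('slim_top', [0.5926, 0.2374, 0.1074], 0.62)]
scene [('bar_top', [0.5504, 0.1621, 0.1073], 0.71), ('round_top', [0.5119, 0.0889, 0.1085], 0.52)]
side [('bar_top', [0.5504, 0.1643, 0.1106], 0.67), ('round_top', [0.5144, 0.0898, 0.1032], 0.44), ('slim_top', [0.5939, 0.2373, 0.1037], 0.65)]
wrist [('bar_top', [0.5519, 0.1628, 0.1063], 0.8), ('round_top', [0.5087, 0.0859, 0.1067], 0.72), ('slim_top', [0.5945, 0.2341, 0.1054], 0.71)]
scene [('bar_top', [0.5505, 0.1629, 0.1074], 0.52), ('round_top', [0.4798, 0.3353, -0.0022], 0.43), ('slim_top', [0.5923, 0.238, 0.1068], 0.41)]
side [('bar_top', [0.551, 0.1654, 0.1073], 0.94), ('round_top', [0.5118, 0.0885, 0.1048], 0.49), ('slim_top', [0.5921, 0.2375, 0.1043], 0.68)]
wrist [('bar_top', [0.5528, 0.1608, 0.1068], 0.94), ('round_top', [0.5075, 0.0881, 0.1066], 0.85), ('slim_top', [0.5931, 0.2383, 0.1091], 0.81)]
scene [('bar_top', [0.5518, 0.1649, 0.1068], 0.82), ('round_top', [0.5138, 0.0884, 0.1124], 0.6), ('slim_top', [0.595, 0.2395, 0.1069], 0.62)]
side [('bar_top', [0.552, 0.1659, 0.1066], 0.96), ('round_top', [0.5101, 0.0913, 0.1022], 0.53), ('slim_top', [0.5922, 0.2363, 0.1045], 0.64)]
```

View pics/wrist10.png

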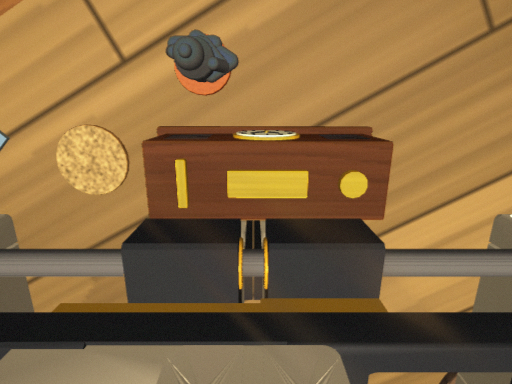

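Wrist picture: the bar is at (267,184), the round key at (354,185) and the slim key at (181,184), all in line with the tool's y axis. Next I centre on the bar and lower to 15 mm above it.

>>> {"op": "play_rows", "data": {
  "plan": [
    [-0.1,0.7,0,0,0,0],
    [0,0.7,0.5,0,0,0],
    [0,0,1.5,0,0,0],
    [0,0,1.8,0,0,0],
    [0,0,1.8,0,0,0],
    [0,0,1.8,0,0,0],
    [0,0,1.5,0,0,0],
    [0,0,1.0,0,0,0],
    [0,0,0.6,0,0,0],
    [0,0,0,0,0,0],
    [0,0,0,0,0,0]
  ]
}}

```text
clock: 6.07
tool_pos: [0.5532, 0.1624, 0.1407]
orientation: [-180.0, -0.0, -28.7]
force: [-0.4, 1.3, -0.9]
opening: 0.0007
gripper_force: 0.0
```

```bash
python3 - <<'E'
from h import *
st(); look('2',('wrist','scene','side'))
E
```

```text
{'clock': 6.0667, 'tool_pos': [0.5532, 0.1624, 0.1407], 'orientation': [-179.997, -0.0173, -28.7392], 'force': [-0.3647, 1.2536, -0.8513], 'opening': 0.0007}
wrist [('bar_top', [0.5514, 0.1635, 0.1086], 0.73), ('round_top', [0.5086, 0.0901, 0.1034], 0.6), ('slim_top', [0.5916, 0.2372, 0.1071], 0.91)]
scene [('bar_top', [0.5497, 0.1609, 0.1062], 0.65), ('round_top', [0.5524, 0.164, -0.0039], 0.72), ('slim_top', [0.6954, 0.1713, 0.0035], 0.66)]
side [('bar_top', [0.5546, 0.1647, 0.107], 0.8), ('round_top', [0.5106, 0.0936, 0.1051], 0.45), ('slim_top', [0.5896, 0.2369, 0.1029], 0.49)]
```

View pics/wrist2.png

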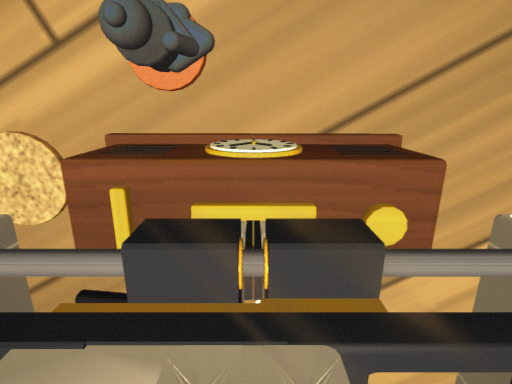

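The wrist picture shows the fingers centred along the bar, which spans columns 191–316 with the fingers at 253. Now I press slowly while watching the force.

>>> {"op": "play_rows", "data": {
  "plan": [
    [0,0,0.4,0,0,0],
    [0,0,0.4,0,0,0],
    [0,0,0.3,0,0,0],
    [0,0,0.1,0,0,0],
    [0,0,0.1,0,0,0],
    [0,0,0,0,0,0],
    [0,0,0,0,0,0]
  ]
}}

```text
clock: 7.25
tool_pos: [0.553, 0.1625, 0.1273]
orientation: [180.0, -0.0, -28.7]
force: [0.0, 0.2, 0.4]
opening: 0.0005
gripper_force: 0.0
```

>>> {"op": "play_rows", "data": {
  "plan": [
    [0,0,0.1,0,0,0],
    [0,0,0.1,0,0,0],
    [0,0,0,0,0,0],
    [0,0,0,0,0,0],
    [0,0,0,0,0,0]
  ]
}}

```text
clock: 7.67
tool_pos: [0.553, 0.1625, 0.1254]
orientation: [-180.0, -0.0, -28.7]
force: [0.1, -0.8, -0.6]
opening: 0.0001
gripper_force: 0.0
```

>>> {"op": "play_rows", "data": {
  "plan": [
    [0,0,0.1,0,0,0],
    [0,0,0.1,0,0,0],
    [0,0,0,0,0,0],
    [0,0,0,0,0,0],
    [0,0,0,0,0,0]
  ]
}}

```text
clock: 8.08
tool_pos: [0.5531, 0.1626, 0.1235]
orientation: [-180.0, -0.0, -28.7]
force: [-0.2, -0.4, 2.4]
opening: 0.0002
gripper_force: 1.1
```

>>> {"op": "play_rows", "data": {
  "plan": [
    [0,0,0.1,0,0,0],
    [0,0,0.1,0,0,0],
    [0,0,0.1,0,0,0],
    [0,0,0,0,0,0],
    [0,0,0,0,0,0],
    [0,0,0,0,0,0]
  ]
}}

```text
clock: 8.58
tool_pos: [0.5531, 0.1625, 0.1205]
orientation: [-180.0, -0.0, -28.7]
force: [-1.3, -0.1, 3.8]
opening: 0.0007
gripper_force: 1.8
```

>>> {"op": "play_rows", "data": {
  "plan": [
    [0,0,0.03,0,0,0],
    [0,0,0.02,0,0,0],
    [0,0,0,0,0,0],
    [0,0,0,0,0,0]
  ]
}}

```text
clock: 8.92
tool_pos: [0.5531, 0.1626, 0.1201]
orientation: [-180.0, -0.0, -28.7]
force: [-1.3, -0.0, 5.1]
opening: 0.0005
gripper_force: 2.6
```

>>> {"op": "play_rows", "data": {
  "plan": [
    [0,0,0.03,0,0,0],
    [0,0,0.02,0,0,0],
    [0,0,0,0,0,0],
    [0,0,0,0,0,0]
  ]
}}

```text
clock: 9.25
tool_pos: [0.5531, 0.1626, 0.1201]
orientation: [-180.0, -0.0, -28.7]
force: [-1.8, 0.3, 8.0]
opening: 0.0004
gripper_force: 4.4
```

The bar is bottomed: z has stalled while the force rose to 8 N. I'll lift, then shift 85 mm along tool y to the round key.

>>> {"op": "play_rows", "data": {
  "plan": [
    [0,0,-0.1,0,0,0],
    [0,0,-0.2,0,0,0],
    [0,0,-0.3,0,0,0],
    [0,0,-0.6,0,0,0],
    [0,0,-1.0,0,0,0],
    [0,0,-0.8,0,0,0],
    [0,0.5,0,0,0,0],
    [0,1.2,0,0,0,0],
    [0,1.5,0,0,0,0],
    [0,1.5,0,0,0,0],
    [0,1.5,0,0,0,0],
    [0,1.3,0,0,0,0],
    [0,0.7,0,0,0,0],
    [0,0.3,0,0,0,0],
    [0,0,0,0,0,0],
    [0,0,0,0,0,0]
  ]
}}

```text
clock: 10.58
tool_pos: [0.5125, 0.088, 0.1496]
orientation: [-180.0, -0.0, -28.8]
force: [0.1, -0.3, 0.7]
opening: 0.0004
gripper_force: 0.0
```

```bash
python3 - <<'E'
from h import *
st(); look('3',('wrist','scene','side')); look('4',('wrist','scene','side'))
E
```

```text
{'clock': 10.5833, 'tool_pos': [0.5125, 0.088, 0.1496], 'orientation': [-179.9735, -0.0228, -28.7552], 'force': [0.0818, -0.3225, 0.7209], 'opening': 0.0004}
wrist [('bar_top', [0.5523, 0.1605, 0.1079], 0.74), ('round_top', [0.5109, 0.0911, 0.1038], 0.93)]
scene [('bar_top', [0.5504, 0.1608, 0.1104], 0.87), ('round_top', [0.511, 0.0857, 0.1096], 0.59), ('slim_top', [0.5927, 0.2387, 0.1085], 0.56)]
side [('bar_top', [0.5501, 0.1651, 0.1122], 0.78), ('round_top', [0.5121, 0.092, 0.1028], 0.51), ('slim_top', [0.5932, 0.2359, 0.1055], 0.41)]
wrist [('bar_top', [0.5509, 0.1604, 0.1083], 0.55), ('round_top', [0.5097, 0.0917, 0.1009], 0.78)]
scene [('bar_top', [0.5491, 0.1609, 0.108], 0.92), ('round_top', [0.5129, 0.0872, 0.1091], 0.56), ('slim_top', [0.5906, 0.2395, 0.1067], 0.47)]
side [('bar_top', [0.5508, 0.1632, 0.1098], 0.89), ('round_top', [0.5126, 0.092, 0.1048], 0.64), ('slim_top', [0.5926, 0.2353, 0.1015], 0.49)]
```

View pics/wrist3.png

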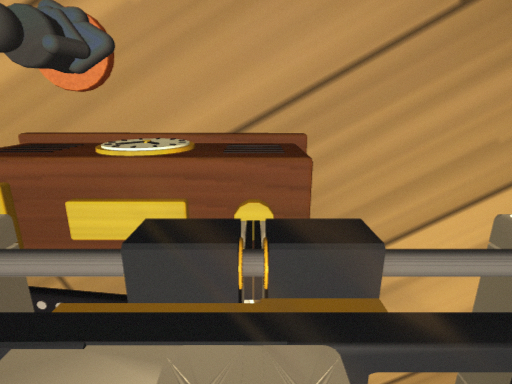

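View pics/side3.png

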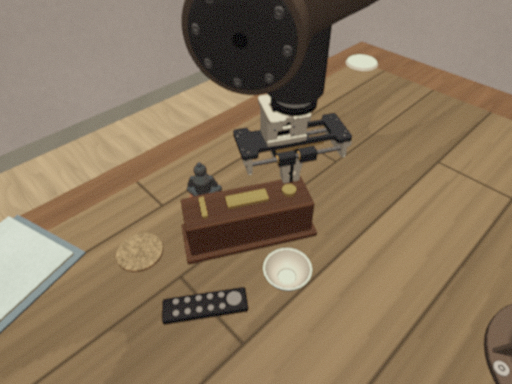

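The wrist picture shows the round key at (254,211), centred on the fingers at column 254. In the side picture the clock is unmoved and the fingertips hang over the round key at (289,188). TCP contact is expected at z≈0.125.

>>> {"op": "play_rows", "data": {
  "plan": [
    [0,0,0.5,0,0,0],
    [0,0,0.7,0,0,0],
    [0,0,0.6,0,0,0],
    [0,0,0.3,0,0,0],
    [0,0,0.1,0,0,0],
    [0,0,0.1,0,0,0],
    [0,0,0.1,0,0,0],
    [0,0,0.1,0,0,0],
    [0,0,0,0,0,0],
    [0,0,0,0,0,0]
  ]
}}

```text
clock: 12.62
tool_pos: [0.5122, 0.088, 0.1246]
orientation: [-180.0, -0.0, -28.7]
force: [-1.2, -0.9, 2.4]
opening: 0.0004
gripper_force: 0.8
```

>>> {"op": "play_rows", "data": {
  "plan": [
    [0,0,0.1,0,0,0],
    [0,0,0.1,0,0,0],
    [0,0,0.1,0,0,0],
    [0,0,0,0,0,0],
    [0,0,0,0,0,0],
    [0,0,0,0,0,0]
  ]
}}

```text
clock: 13.12
tool_pos: [0.5122, 0.088, 0.1215]
orientation: [-180.0, -0.0, -28.7]
force: [-0.7, -0.5, 2.7]
opening: 0.0006
gripper_force: 1.6
```

>>> {"op": "play_rows", "data": {
  "plan": [
    [0,0,0.1,0,0,0],
    [0,0,0.05,0,0,0],
    [0,0,0.03,0,0,0],
    [0,0,0.02,0,0,0],
    [0,0,0,0,0,0],
    [0,0,0,0,0,0]
  ]
}}

```text
clock: 13.62
tool_pos: [0.5123, 0.088, 0.12]
orientation: [-180.0, -0.0, -28.7]
force: [-2.5, 0.2, 9.7]
opening: 0.0005
gripper_force: 4.8
```

Bottomed at 9.7 N. I'll lift straight up, then draw back to the robot's right.

>>> {"op": "play_rows", "data": {
  "plan": [
    [0,0,-0.1,0,0,0],
    [0,0,-0.2,0,0,0],
    [0,0,-0.3,0,0,0],
    [0,0,-0.6,0,0,0],
    [0,0,-1.2,0,0,0],
    [0,0,-2,0,0,0],
    [0,0,-2,0,0,0],
    [0,0,-2,0,0,0],
    [0,0,-2,0,0,0],
    [0,0,-1.2,0,0,0],
    [0.6,1.0,0,0,0,0],
    [1.2,2.2,0,0,0,0],
    [1.5,2.7,0,0,0,0],
    [1.5,2.7,0,0,0,0],
    [1.5,2.7,0,0,0,0],
    [1.5,2.7,0,0,0,0],
    [1.5,2.7,0,0,0,0],
    [1.2,2.2,0,0,0,0],
    [0.6,1.0,0,0,0,0],
    [0,0,0,0,0,0]
  ]
}}

```text
clock: 15.28
tool_pos: [0.5129, -0.1422, 0.2345]
orientation: [179.9, 0.1, -28.9]
force: [-0.1, -0.0, -0.2]
opening: 0.0006
gripper_force: 0.0
```

```bash
python3 - <<'E'
from h import *
st(); look('5',('scene','side'))
a=cv2.imread('pics/side0.png');b=cv2.imread('pics/side5.png')
d=cv2.absdiff(a,b).max(2)[150:330,100:320];print('changed px round clock',int((d>40).sum()))
E
```

```text
{'clock': 15.2833, 'tool_pos': [0.5129, -0.1422, 0.2345], 'orientation': [179.9493, 0.0848, -28.9206], 'force': [-0.1188, -0.0421, -0.2298], 'opening': 0.0006}
scene [('bar_top', [0.5512, 0.1629, 0.1041], 0.6), ('round_top', [0.513, 0.0871, 0.1111], 0.43), ('slim_top', [0.5912, 0.2393, 0.1069], 0.59)]
side [('bar_top', [0.512, 0.0917, 0.1017], 0.68), ('round_top', [0.5123, 0.0913, 0.1056], 0.46), ('slim_top', [0.5903, 0.2364, 0.102], 0.47)]
changed px round clock 0
```

View pics/side5.png

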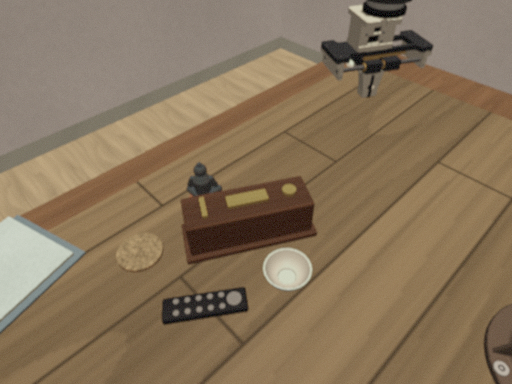

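The side picture matches the first one: the clock is at (248,215), the keys are up, and the hand is well clear at (375,60).

```bash
python3 -c "
from plant import *
print(close_job())"
```

```text
the job is handed in; nothing more can be done
None
```

The long bar and then the round key were each pressed until they bottomed (about 8 N and 10 N) and let up again. The slim key was not touched, the final side picture shows nothing moved, the hand is drawn back well clear, and the job is handed in.

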